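# Turn the back-to-front drying cartridge round

### The arm

A 6-joint arm with a two-finger parallel gripper is mounted at the origin on the work surface. World frame = base frame: x ahead of the robot, y to its left, z up, the work surface at z = 0. Lengths are in m, angles in rad, forces in N, time in s.
With the tool pointing down it reaches from about 0.35 to 0.975 m from the base axis. Payload 17.4 kg.
Tool frame: the origin (TCP) lies at the very end of the fingers, on their centre line; the grasp point (between the pads) lies env.grip_depth behind it (env.grip_depth is the distance from the TCP to the grasp point, in m); z points along the fingers, y is the direction in which the jaws open and shut (so a half turn about z gives the same grasp; the last joint's range is limited). The gripper opens to 85 mm and grips with 20 to 120 N. Pads are 22 mm wide; open, the fingers measure 114 mm over their backs; the gripper's body (76 mm by 85 mm) begins 54 mm behind the grasp point. The pads swing forward as they close: fully open they stand 13 mm farther back than shut.
Start: joints at [1.088, 0.116, 1.442, -0, 1.584, -0.038], TCP at [0.29, 0.609, 0.231] pointing down, gripper open.
Joint ranges: [-2.83, 2.83], [-0.83, 2.19], [0.07, 2.5], [-1.14, 4.28], [0.01, 3], [-2.97, 2.97]. Speed limits (rad/s): [1.89, 1.89, 2.22, 3.14, 3.14, 3.14].

### API

Orientations are given as a 3x3 rotation matrix whose columns are the frame's x, y, z axes.
In Python, from rig import monitor, imaging, env, finder gives the robot as it stands.
- The arm moves only by the tool apply_moves, never from a script. Its argument "deltas" is a list of rows, each a list of 2 entries, a list of its own where there are three numbers: the shift along the tool's x, y, z in m, then the turn about the tool's z in degrees. A call has 1 to 12 rows; each row is the pose to reach, as a shift and turn from the pose commanded when the call began, along the tool's axes at that moment; what a row does not reach only later rows make up. A row lasts 1/12 s, in which the tool goes at most 41.7 mm and 7.16 degrees, less where a joint would pass 70% of its speed; a pose out of reach is approached as far as the arm can. A call with a gripper value outside its range is refused whole. "fingers" is the opening, from 0 (shut) to 1 (fully open), set as the call begins (left out, the last holds). The fingers move at their own pace and stop on an object; the grip force is fixed at half the most. Time passes only in rows, so rows that repeat a pose let the fingers close. It gives the time, the measured TCP pose, the force and the opening at its end, in the units of the state.
- monitor.read_state(): the state, without advancing time (a new reading comes with each control period).
- imaging.snapshot(name): name is "scene" or "top"; returns a dict with "image" (400x640x3 uint8, blue, green, red), "fx", "fy", "cx", "cy" (pixels), "R" (3x3) and "t" (3): a world point X has camera coordinates R X + t. Camera axes: x right, y down, z forward; pixel columns grow to the right and rows downward; lengths in m; the calibration is good to about 2 mm. A picture is of the moment at which its call begins. There is no depth.
- env.job_done(): hands the job in, once; it reports no verdict.
Trained networks look in the newest picture that a camera, given by its name, has taken for a name from the list of things; names that differ only in an ending like _2 or _b are one class to them, and where a whole thing is asked for, a point or a joint stands for the part that bears it (a point fixed in the world has none). Each returns a list of dicts, best first, with "confidence" (0 to 1); they miss things now and then, are a little off and sometimes report something else, mostly with a low value. They report only what shows in the picture. A call takes as long as a camera call. They do not tell look-alikes from the thing itself.
- finder.boxes_of(name, camera): "position" ([column, row] as shares, 0 to 1, of the picture: columns of its width, rows of its height, amid what is visible of it).
The state is a dict: "time_s": time; "joint_positions": joint angles; "qvel": joint speeds; "joint_torque": joint torques, N m; "tcp_pos": TCP position; "tcp_rot": TCP orientation; "force": force on the tool from outside, world axes, zero at the start; "moment": the same for the moment, N m; "finger_gap": opening from 0.0 (shut) to 1.0 (fully open).
Only numpy, scipy, OpenCV 4.12 (cv2) and the standard library are available. Lean on these libraries where they do the work, as an engineer would, in place of code of your own. Each camera call takes 0.05 s, during which the arm holds its last target.

### The job

Two drying cartridges lie in the open-topped slots of the rack, and one was put in back to front: its narrow nose points away from the steel manifold pipe. Lift that cartridge out, turn it end for end and lower it gently, without dropping it, back into the same slot until it sits fully down, nose towards the manifold; leave the other cartridge in its slot as it is.

Things in the scene. Friction and masses are not known exactly. Their poses are not given: they have to be found in the camera images.
- rack: Fixed rack 205 x 200 mm. Origin: underside, between two slots (y = -50, +50 mm); x along slots to the steel manifold (ports from x = 84 mm, top z = 64), z up. A slot is two cradles, x = 30 to 56 mm and -30 to -56, open between down to z = 12 for fingers; floors z = 32, inside 41 wide, 100 long, flared walls to z = 61, notched for the nose. Seated axis: z = 49. Yaw within 0.5 rad of world x.
- cartridge_reversed: Cartridge lying back to front, in either slot: white barrel 28 mm diameter, 60 long (grasp here), between square black caps 34 x 34, 16 long; from one cap only a black nose sticks out, 12 mm diameter, 22 long. 0.08 to 0.17 kg. Origin: on the axis midway between the caps. x: along the axis to the nose (tip at +68 mm; at the start opposite to the rack's x), z up.
- reversed_nose (a point): Centre of the tip of the nose of the back-to-front cartridge (it moves with the cartridge).
- cartridge_other: Identical cartridge (same size, origin and axes) lying the right way round in the other slot, nose towards the manifold; it stays where it is.
Things that resemble listed ones, but are neither listed nor needed, are in the scene too. Leave any turquoise look-alike of the cartridge_reversed alone. What is shaped like the cartridge_other but green or red is not meant.

How it is judged:
On the way, in this order (a step that is already met when the one before it is completed fails the run):
1. the back-to-front cartridge is lifted clear out of its slot (z of cartridge_reversed in the frame of rack above 0.085 m), for 0.1 s.
2. it is back down in the slot it came from, nose towards the manifold (distance of each of cartridge_reversed, cartridge_other from where it was at the start of the episode below 0.012 m and x of reversed_nose in the frame of rack above 0.05 m and z of cartridge_reversed in the frame of rack between 0.043 and 0.055 m and angle between the x axis of each of cartridge_reversed, cartridge_other and the x axis of rack, either way round below 0.17 rad and linear speed of cartridge_reversed below 0.02 m/s), for 0.2 s.
At the end, for the whole second after the job is handed in: The turned cartridge is at rest in its own slot: centre within 12 mm of its start, axis 43 to 55 mm above the bench, in line within 10 degrees, nose tip at least 50 mm from the rack's origin towards the manifold; the other is within 12 mm of its start, in line within 10 degrees (all of step 2); the robot touches nothing.
It fails at once if the other cartridge is pulled out of its slot (distance of cartridge_other from where it was at the start of the episode above 0.025 m).
It fails at once if the cartridge is dropped or slammed into the rack (z of cartridge_reversed in the frame of rack below 0.075 m and linear speed of cartridge_reversed above 0.6 m/s).
It also fails if it takes over 42 s, if anything falls off the work surface, if the arm or the gripper's body presses on something with over 40 N, if the wrist force passes 120 N, or if a joint passes its speed limit or range.

## Working session

There is one attempt and no reset: what is moved stays moved. The work goes in short steps, Python scripts to look and compute and a tool call to move; the robot and the scene stay as the last step left them, time stands still between calls to the robot, and variables do not carry over. Pictures are saved under pics/ and viewed, and the job is handed in when it is done.

Besides the shell and the picture viewer there is one more tool, called after "Emit:" by a JSON object that holds its "op" and its "data", one argument or row to a line. apply_moves: Moves the arm, as the interface text tells. Its arguments: {"type":"object","properties":{"deltas":{"type":"array","items":{"type":"array"}},"fingers":{"type":"number"}},"required":["deltas"]}

```bash
mkdir -p pics; ls
cat > h.py <<'E'
from rig import monitor, imaging, env, finder
import numpy as np, cv2
def proj(c,X):
    p=c["R"]@np.asarray(X,float)+c["t"]; return np.array([c["fx"]*p[0]/p[2]+c["cx"],c["fy"]*p[1]/p[2]+c["cy"]])
def onplane(c,uv,z):
    R=np.array(c["R"]);t=np.array(c["t"]); d=R.T@np.array([(uv[0]-c["cx"])/c["fx"],(uv[1]-c["cy"])/c["fy"],1]); o=-R.T@t
    return o+d*(z-o[2])/d[2]
E
python3 - <<'E'
from h import *
s=monitor.read_state()
print(s["time_s"],s["tcp_pos"],s["tcp_rot"],s["finger_gap"],env.grip_depth)
for n in("scene","top"):
    c=imaging.snapshot(n); cv2.imwrite(f"pics/{n}0.png",c["image"])
    np.savez(f"{n}0.npz",**c); print(n,c["fx"],c["fy"],c["cx"],c["cy"],c["R"],c["t"])
    for k in("rack","cartridge_reversed","reversed_nose","cartridge_other"):
        print(k,[(np.round(np.array(d["position"])*[640,400],1).tolist(),round(d["confidence"],2)) for d in finder.boxes_of(k,n)])
E
```

```text
pics
0.0 [0.29033888 0.60916017 0.23052884] [[-9.02721781e-01  4.30224433e-01 -5.68603949e-04]
 [ 4.30224802e-01  9.02721211e-01 -1.01689839e-03]
 [ 7.57963100e-05 -1.16260385e-03 -9.99999321e-01]] 1.0005926730582875 0.0187
scene 434.3049812901446 434.3049812901446 325.3556025958922 201.81645814574918 [[-0.78327774  0.62155701  0.01195235]
 [ 0.53308384  0.68142825 -0.50147499]
 [-0.31983997 -0.38642259 -0.86508958]] [ 0.37604558 -0.24992373  0.86043361]
rack [([298.6, 291.2], 0.74)]
cartridge_reversed [([402.1, 184.1], 0.82), ([341.2, 277.8], 0.72)]
reversed_nose [([397.5, 184.6], 0.83), ([344.8, 278.6], 0.66)]
cartridge_other [([314.6, 148.3], 0.89), ([290.2, 230.8], 0.66)]
top 514.0520936667921 514.0520936667921 317.64566116137445 202.24084680157745 [[-0.07086465 -0.99748055 -0.00327911]
 [-0.97292687  0.0698445  -0.22030671]
 [ 0.21998069 -0.01242162 -0.97542514]] [0.04017805 0.49539169 0.67007098]
rack [([266.2, 147.2], 0.7), ([299.9, 158.6], 0.64)]
cartridge_reversed [([294.5, 293.5], 0.95), ([231.1, 174.6], 0.8)]
reversed_nose [([232.7, 176.4], 0.89), ([294.4, 295.9], 0.62)]
cartridge_other [([395.1, 256.3], 0.92), ([300.4, 158.9], 0.91), ([410.4, 148.8], 0.84)]
```

View pics/scene0.png

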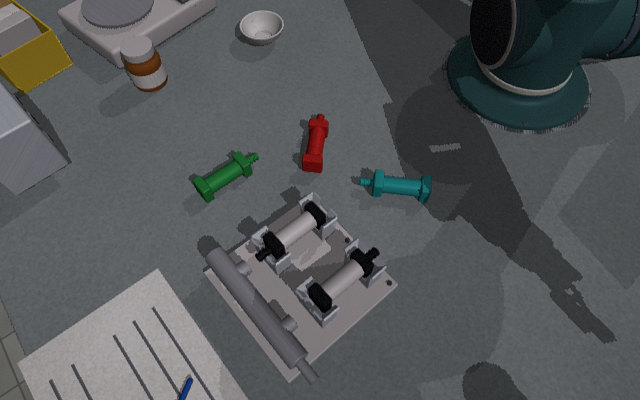

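View pics/top0.png

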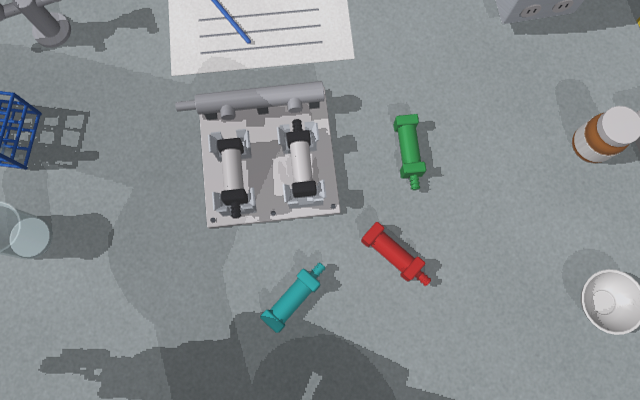

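The reversed cartridge is the white one at top (232,176) / scene (341,278), with its nose at (236,212) / (374,253), away from the manifold. The other is at top (300,159) / scene (293,231). I'll zoom in to measure precisely.

Run:
```python
import cv2
a=cv2.imread("pics/top0.png")[75:235,170:370]; cv2.imwrite("pics/top0c.png",cv2.resize(a,None,fx=3.75,fy=3.75,interpolation=cv2.INTER_CUBIC))
a=cv2.imread("pics/scene0.png")[190:385,195:405]; cv2.imwrite("pics/scene0c.png",cv2.resize(a,None,fx=3,fy=3,interpolation=cv2.INTER_CUBIC))
```

```text
(no output)
```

View pics/top0c.png

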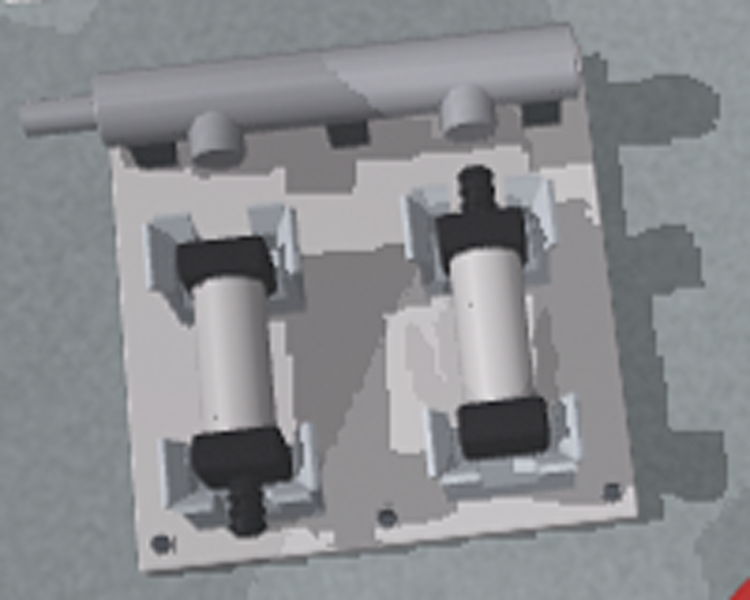

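View pics/scene0c.png

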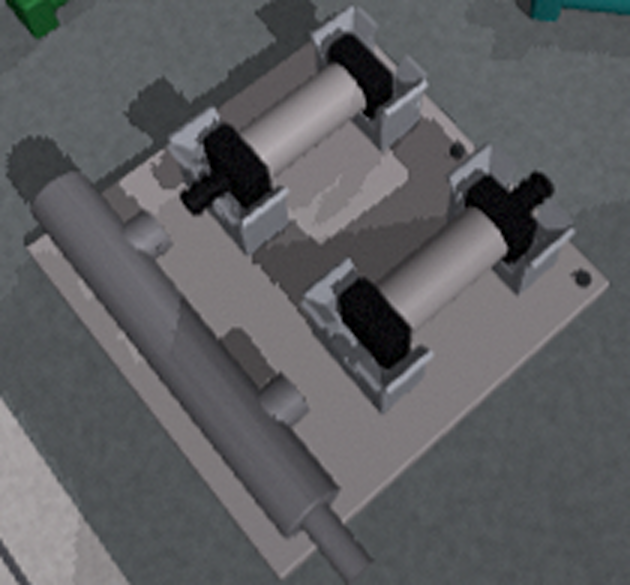

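```bash
cat > fit.py <<'E'
from h import *
from scipy.optimize import minimize
S=4
def hull(c,P,img,val,off):
    uv=np.array([proj(c,p) for p in P]); uv=((uv-off)*S).astype(np.float32)
    cv2.fillConvexPoly(img,cv2.convexHull(uv).astype(np.int32),val)
def cyl(r,a,b):
    th=np.linspace(0,2*np.pi,24); return np.array([[x,r*np.cos(t),r*np.sin(t)] for x in(a,b) for t in th])
def box(a,b,h=.017): 
    return np.array([[x,y,z] for x in(a,b) for y in(-h,h) for z in(-h,h)])
def render(c,p,roi):
    x,y,z,yaw=p; R=np.array([[np.cos(yaw),-np.sin(yaw),0],[np.sin(yaw),np.cos(yaw),0],[0,0,1]])
    T=lambda P:P@R.T+[x,y,z]
    off=np.array(roi[:2]); im=np.zeros(((roi[3]-roi[1])*S,(roi[2]-roi[0])*S),np.uint8)
    parts=[(cyl(.014,-.03,.03),1),(box(.03,.046),2),(box(-.046,-.03),2),(cyl(.006,.046,.068),2)]
    o=-np.array(c["R"]).T@c["t"]
    parts.sort(key=lambda q:-np.linalg.norm(T(q[0]).mean(0)-o))
    for P,v in parts: hull(c,T(P),im,v,off-0.0)
    return cv2.resize((im==2).astype(np.float32),None,fx=1/S,fy=1/S,interpolation=cv2.INTER_AREA)
def black(c,roi,lo=25,hi=70):
    g=c["image"][roi[1]:roi[3],roi[0]:roi[2]].max(2).astype(float)
    return np.clip((hi-g)/(hi-lo),0,1)
def fit(views,p0,fixz=None):
    def f(q):
        p=list(q) if fixz is None else [q[0],q[1],fixz,q[2]]
        return sum(((render(c,p,roi)-black(c,roi))**2).sum() for c,roi in views)
    q0=np.array(p0 if fixz is None else [p0[0],p0[1],p0[3]])
    best=None
    d=np.array([.006,.006,.006,.08]) if fixz is None else np.array([.006,.006,.08])
    sim=np.vstack([q0]+[q0+np.eye(len(q0))[i]*d[i] for i in range(len(q0))])
    for k in range(3):
        r=minimize(f,sim[0],method="Nelder-Mead",options=dict(initial_simplex=sim,xatol=1e-5,fatol=.01,maxiter=400))
        d=-d*.6; sim=np.vstack([r.x]+[r.x+np.eye(len(q0))[i]*d[i] for i in range(len(q0))])
    return r.x,r.fun
E
python3 - <<'E'
from fit import *
T=dict(np.load("top0.npz"));C=dict(np.load("scene0.npz"))
print("cams",-T["R"].T@T["t"],-C["R"].T@C["t"])
for nm,tc,tn,rt,rs in [("rev",(232,176),(236,213),(205,125,260,225),(285,235,390,335)),("oth",(300,159),(297,122),(275,112,330,210),(240,190,335,275))]:
    a=onplane(T,tc,.05);n=onplane(T,tn,.05); yaw=np.arctan2(*(n-a)[1::-1])
    print(nm,a,yaw)
    for v,l in (([(T,rt),(C,rs)],"both"),):
        x,e=fit(v,[a[0],a[1],.05,yaw]); print(l,x.round(4),round(e,1))
        x2=fit([(T,rt)],x,fixz=.049);x3=fit([(C,rs)],x,fixz=.049);print("top z=.049",x2[0].round(4),x2[1],"scene",x3[0].round(4),x3[1])
    for c,roi,n in((T,rt,"t"),(C,rs,"s")):
        r=render(c,x,roi);b=black(c,roi)
        cv2.imwrite(f"pics/fit_{nm}_{n}.png",cv2.resize((np.dstack([b,r,b])*255).astype(np.uint8),None,fx=4,fy=4,interpolation=0))
# plate corners, top
pc=np.array([(139,572),(637,515)],float)/3.75+[170,75]
for z in(0,.012):
  q=[onplane(T,p,z) for p in pc];d=q[1]-q[0];print(z,q,np.linalg.norm(d),np.arctan2(d[1],d[0])+np.pi/2)
pc=np.array([(607,285),(283,577),(27,243)],float)/3+[195,190]
print([onplane(C,p,.01).round(4) for p in pc])
E
cd pics; python3 -c "
import cv2,numpy as np
l=[cv2.resize(cv2.imread(f'fit_{a}_{b}.png'),(380,290)) for a in('rev','oth') for b in 'ts']
cv2.imwrite('fits.png',np.vstack([np.hstack(l[:2]),np.hstack(l[2:])]))"
```

```text
cams [0.33742442 0.01379981 0.76287394] [0.70297949 0.26906231 0.61452702]
rev [0.54563661 0.12491601 0.05      ] -3.0724368233930557
both [ 0.5524  0.125   0.0425 -3.0921] 462.5
top z=.049 [ 0.5513  0.1245 -3.088 ] 368.4826697530864 scene [ 0.554   0.127  -3.0946] 122.8238850308642
oth [0.56411626 0.0256788  0.05      ] 0.014022361325974364
both [0.5571 0.0239 0.0412 0.0363] 498.5
top z=.049 [0.5552 0.024  0.0269] 378.01148919753086 scene [0.5588 0.0275 0.031 ] 153.6324614197531
0 [array([0.48244644, 0.17293351, 0.        ]), array([ 0.4914296 , -0.02837198,  0.        ])] 0.20150582121503152 0.04459491254422776
0.012 [array([0.48016525, 0.17043034, 0.012     ]), array([ 0.4890071 , -0.02770862,  0.012     ])] 0.19833613653446006 0.044594912544228205
[array([0.4839, 0.1727, 0.01  ]), array([0.6842, 0.182 , 0.01  ]), array([ 0.6927, -0.0188,  0.01  ])]
```

View pics/fits.png

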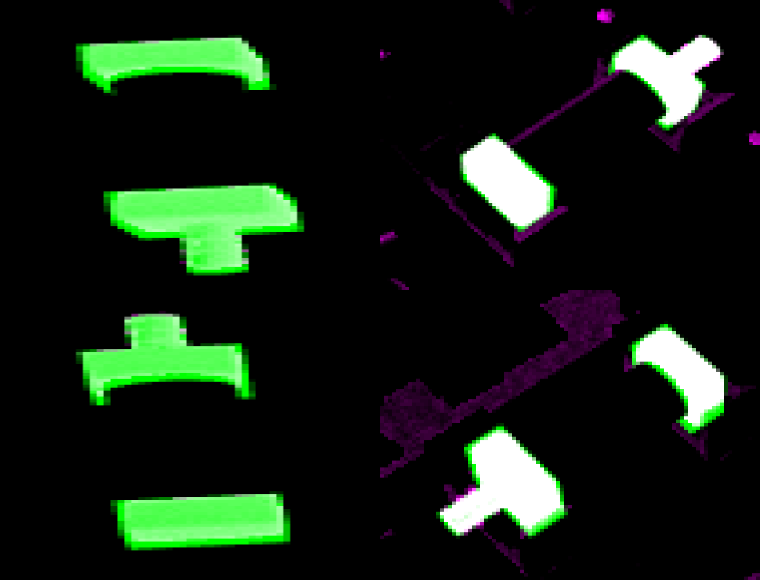

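```bash
python3 - <<'E'
import re
s=open("fit.py").read()
s=s.replace("for x in(a,b) for y in(-h,h) for z in(-h,h)])","for x in(a,b) for sy in(-1,1) for sz in(-1,1) for y,z in((sy*h,sz*(h-.004)),(sy*(h-.004),sz*h))])")
s=s.replace("def black(c,roi,lo=25,hi=70):","def black(c,roi):\n    lo,hi=(45,95) if c['fx']>480 else (25,80)")
s=s.replace("off-0.0","off-0.5")
open("fit.py","w").write(s)
E
python3 - <<'E'
from fit import *
T=dict(np.load("top0.npz"));C=dict(np.load("scene0.npz"))
res={}
for nm,x0,rt,rs in [("rev",[.5524,.125,.045,-3.092],(205,125,260,225),(285,235,390,335)),("oth",[.557,.024,.045,.036],(275,112,330,210),(240,190,335,275))]:
    print(nm,np.percentile(T["image"][rt[1]:rt[3],rt[0]:rt[2]].max(2),[2,5,10,15,20,30]))
    x,e=fit([(T,rt),(C,rs)],x0); print("both",x.round(4),round(e,1))
    x2=fit([(T,rt)],x,fixz=.049);x3=fit([(C,rs)],x,fixz=.049);print("top z=.049",x2[0].round(4),x2[1],"scene",x3[0].round(4),x3[1])
E
```

```text
rev [ 45.  49.  53.  91. 105. 124.]
both [ 0.5534  0.125   0.0457 -3.0953] 240.0
top z=.049 [ 0.5522  0.1248 -3.088 ] 105.04841875 scene [ 0.5542  0.1256 -3.0987] 142.38223657024793
oth [ 47.  53.  56. 106. 122. 131.]
both [0.5578 0.0244 0.0458 0.046 ] 264.6
top z=.049 [0.5571 0.0245 0.0428] 106.55764375 scene [0.5588 0.0256 0.0414] 170.8446590909091
```

Two views agree: the reversed cartridge is at (0.553, 0.125), z about 0.046–0.049, in line with a rack yaw of about 0.045 rad. Next I'll travel above it.

Emit:
{"op": "apply_moves", "data": {
  "deltas": [
    [[-0.015,-0.011,0],-1],
    [[-0.04,-0.03,0],-3],
    [[-0.07,-0.05,0],-5],
    [[-0.1,-0.073,0],-8],
    [[-0.13,-0.095,0],-10],
    [[-0.16,-0.117,0],-12],
    [[-0.19,-0.138,0],-14],
    [[-0.22,-0.16,0],-16],
    [[-0.25,-0.182,0],-18],
    [[-0.28,-0.204,0],-20],
    [[-0.31,-0.225,0],-22],
    [[-0.335,-0.243,0],-24]
  ],
  "fingers": 1
}}

```text
time_s: 1.5
tcp_pos: [0.489, 0.2437, 0.2316]
tcp_rot: [[-1.0, 0.025, 0.001], [0.025, 1.0, 0.0], [-0.001, 0.0, -1.0]]
force: [0.2, 0.0, -0.4]
finger_gap: 1.001
```

```bash
cat >> h.py <<'E'
def togo(X,yang,s=None):
    s=s or monitor.read_state(); R=np.array(s["tcp_rot"]); p=np.array(s["tcp_pos"])
    d=R.T@(np.array(X)-p); ya=np.arctan2(R[1,1],R[0,1]); dt=np.degrees((ya-yang+np.pi)%(2*np.pi)-np.pi)
    print("t",round(s["time_s"],2),"tcp",p.round(4),"togo",d.round(4),"turn",round(dt,2),"F",np.round(s["force"],1),"gap",round(s["finger_gap"],3), "q6",round(s["joint_positions"][5],2),"tilt",R[:,2].round(4))
E
python3 -c "
from h import *
togo([.553,.125,.2],np.pi/2+.045)"
```

```text
t 1.5 tcp [0.489  0.2437 0.2316] togo [-0.0668 -0.1171  0.0316] turn -3.99 F [ 0.2  0.  -0.4] gap 1.001 q6 -1.13 tilt [ 6.e-04  0.e+00 -1.e+00]
```

Emit:
{"op": "apply_moves", "data": {
  "deltas": [
    [[-0.02,-0.03,0.005],-1],
    [[-0.035,-0.06,0.015],-2],
    [[-0.05,-0.085,0.025],-3],
    [[-0.06,-0.105,0.032],-4],
    [[-0.067,-0.117,0.032],-4],
    [[-0.067,-0.117,0.05],-4],
    [[-0.067,-0.117,0.08],-4],
    [[-0.067,-0.117,0.1],-4],
    [[-0.067,-0.117,0.112],-4],
    [[-0.067,-0.117,0.112],-4]
  ]
}}

```text
time_s: 2.33
tcp_pos: [0.5513, 0.1273, 0.1172]
tcp_rot: [[-0.999, -0.044, -0.003], [-0.044, 0.999, -0.001], [0.003, -0.0, -1.0]]
force: [-0.6, 0.9, -0.8]
finger_gap: 1.0
```

```bash
python3 -c "
from h import *
togo([.553,.125,.03],np.pi/2+.045)
for n in('scene','top'):
    c=imaging.snapshot(n); cv2.imwrite(f'pics/{n}1.png',c['image'])
a=cv2.imread('pics/scene1.png')[190:385,195:405]; cv2.imwrite('pics/scene1c.png',cv2.resize(a,None,fx=3,fy=3))
"
```

```text
t 2.33 tcp [0.5513 0.1273 0.1172] togo [-0.0019 -0.0023  0.0872] turn -0.07 F [-0.6  0.9 -0.8] gap 1.0 q6 -1.43 tilt [-3.2e-03 -5.0e-04 -1.0e+00]
```

View pics/scene1c.png

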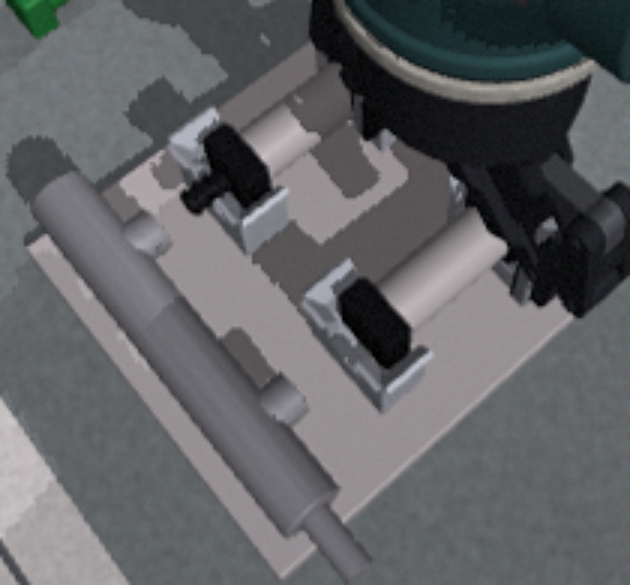

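View pics/top1.png

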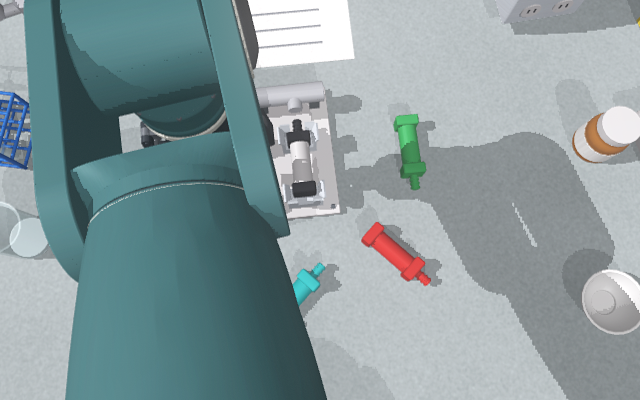

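The fingers straddle the barrel (scene crop around (490,240)). The top camera is blocked by the arm. Descending.

Emit:
{"op": "apply_moves", "data": {
  "deltas": [
    [[0,0,0.01],0],
    [[0,0,0.025],0],
    [[0,0,0.04],0],
    [[0,0,0.045],0],
    [[0,0,0.045],0],
    [[0,0,0.045],0]
  ]
}}

```text
time_s: 2.93
tcp_pos: [0.5526, 0.1273, 0.0751]
tcp_rot: [[-0.999, -0.044, 0.001], [-0.044, 0.999, 0.0], [-0.001, 0.0, -1.0]]
force: [0.5, 0.9, 0.6]
finger_gap: 1.004
```

```bash
python3 -c "
from h import *
togo([.553,.125,.03],np.pi/2+.045)"
```

```text
t 2.93 tcp [0.5526 0.1273 0.0751] togo [-0.0003 -0.0023  0.0451] turn -0.06 F [0.5 0.9 0.6] gap 1.004 q6 -1.43 tilt [ 7.e-04  2.e-04 -1.e+00]
```

Emit:
{"op": "apply_moves", "data": {
  "deltas": [
    [[0,-0.002,0.01],0],
    [[0,-0.002,0.025],0],
    [[0,-0.002,0.04],0],
    [[0,-0.002,0.045],0],
    [[0,-0.002,0.045],0],
    [[0,-0.002,0.045],0]
  ]
}}

```text
time_s: 3.43
tcp_pos: [0.5526, 0.1251, 0.0298]
tcp_rot: [[-0.999, -0.044, 0.0], [-0.044, 0.999, 0.0], [-0.0, 0.0, -1.0]]
force: [0.1, 0.3, 0.4]
finger_gap: 0.999
```

Emit:
{"op": "apply_moves", "data": {
  "deltas": [
    [[0,0,0],0],
    [[0,0,0],0],
    [[0,0,0],0],
    [[0,0,0],0],
    [[0,0,0],0],
    [[0,0,0],0],
    [[0,0,0],0],
    [[0,0,0],0],
    [[0,0,0],0],
    [[0,0,0],0]
  ],
  "fingers": 0
}}

```text
time_s: 4.27
tcp_pos: [0.5526, 0.1252, 0.0298]
tcp_rot: [[-0.999, -0.044, 0.001], [-0.044, 0.999, 0.0], [-0.001, 0.0, -1.0]]
force: [-2.3, -0.2, 6.9]
finger_gap: 0.306
```

```bash
python3 -c "
from h import *
togo([.553,.125,.03],np.pi/2+.045)"
```

```text
t 4.27 tcp [0.5526 0.1252 0.0298] togo [-0.0004 -0.0002 -0.0002] turn -0.06 F [-2.3 -0.2  6.9] gap 0.306 q6 -1.44 tilt [ 6.e-04  1.e-04 -1.e+00]
```

Emit:
{"op": "apply_moves", "data": {
  "deltas": [
    [[0,0,-0.004],0],
    [[0,0,-0.01],0],
    [[0,0,-0.02],0],
    [[0,0,-0.035],0],
    [[0,0,-0.05],0],
    [[0,0,-0.065],0],
    [[0,0,-0.08],0],
    [[0,0,-0.095],0],
    [[0,0,-0.11],0],
    [[0,0,-0.118],0],
    [[0,0,-0.12],0],
    [[0,0,-0.12],0]
  ]
}}

```text
time_s: 5.27
tcp_pos: [0.5525, 0.1252, 0.1499]
tcp_rot: [[-0.999, -0.044, 0.001], [-0.044, 0.999, 0.0], [-0.001, 0.0, -1.0]]
force: [0.7, 0.7, -2.0]
finger_gap: 0.308
```

```bash
python3 -c "
from h import *
togo([.553,.125,.15],np.pi/2+.045)
c=imaging.snapshot('scene'); np.savez('scene2.npz',**c)
cv2.imwrite('pics/scene2c.png',cv2.resize(c['image'][170:385,195:425],None,fx=2.7,fy=2.7))
"
```

```text
t 5.27 tcp [0.5525 0.1252 0.1499] togo [-0.0005 -0.0002 -0.0001] turn -0.06 F [ 0.7  0.7 -2. ] gap 0.308 q6 -1.44 tilt [ 9.e-04  2.e-04 -1.e+00]
```

View pics/scene2c.png

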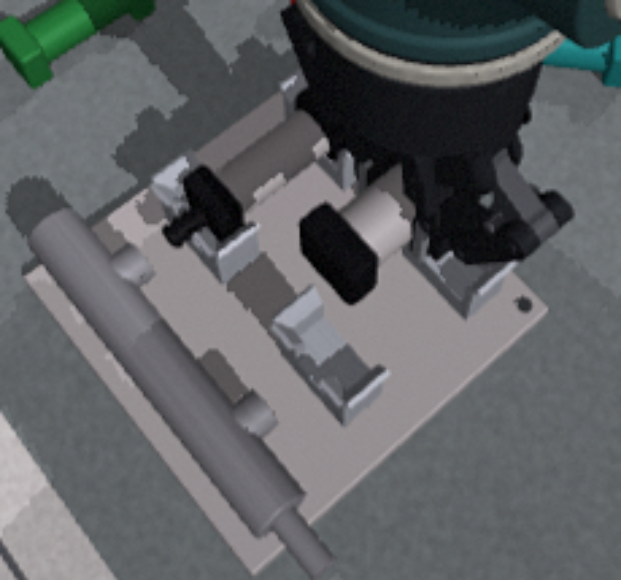

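The cartridge is lifted level (its cap is at crop (338,255)) and the other one is undisturbed. Now turning 180° about tool z.

Emit:
{"op": "apply_moves", "data": {
  "deltas": [
    [[0,0,0],2],
    [[0,0,0],6],
    [[0,0,0],11],
    [[0,0,0],17],
    [[0,0,0],23],
    [[0,0,0],29],
    [[0,0,0],35],
    [[0,0,0],41],
    [[0,0,0],47],
    [[0,0,0],53],
    [[0,0,0],59],
    [[0,0,0],65]
  ]
}}

```text
time_s: 6.32
tcp_pos: [0.5519, 0.125, 0.148]
tcp_rot: [[-0.457, 0.889, -0.002], [0.889, 0.457, -0.0], [0.0, -0.002, -1.0]]
force: [0.4, -0.2, -0.9]
finger_gap: 0.307
```

Emit:
{"op": "apply_moves", "data": {
  "deltas": [
    [[0,0,0],6],
    [[0,0,0],12],
    [[0,0,0],18],
    [[0,0,0],24],
    [[0,0,0],30],
    [[0,0,0],36],
    [[0,0,0],42],
    [[0,0,0],48],
    [[0,0,0],54],
    [[0,0,0],60],
    [[0,0,0],66],
    [[0,0,0],72]
  ]
}}

```text
time_s: 7.32
tcp_pos: [0.5519, 0.125, 0.148]
tcp_rot: [[0.704, 0.71, -0.002], [0.71, -0.704, -0.0], [-0.001, -0.001, -1.0]]
force: [-0.8, 0.3, -1.4]
finger_gap: 0.311
```

Emit:
{"op": "apply_moves", "data": {
  "deltas": [
    [[0,0,0],6],
    [[0,0,0],12],
    [[0,0,0],18],
    [[0,0,0],24],
    [[0,0,0],30],
    [[0,0,0],35],
    [[0,0,0],39],
    [[0,0,0],42],
    [[0,0,0],43],
    [[0,0,0],43],
    [[0,0,0],43],
    [[0,0,0],43]
  ]
}}

```text
time_s: 8.32
tcp_pos: [0.5522, 0.1251, 0.149]
tcp_rot: [[0.999, 0.045, -0.0], [0.045, -0.999, -0.0], [-0.0, 0.0, -1.0]]
force: [-0.1, -0.7, -1.5]
finger_gap: 0.309
```

```bash
python3 -c "
from h import *
togo([.553,.125,.15],np.pi/2+.045-np.pi)
for n in('scene','top'):
    c=imaging.snapshot(n); np.savez(n+'3.npz',**c); cv2.imwrite(f'pics/{n}3.png',c['image'])
    if n=='scene': cv2.imwrite('pics/scene3c.png',cv2.resize(c['image'][170:385,195:425],None,fx=2.7,fy=2.7))
"
```

```text
t 8.32 tcp [0.5522 0.1251 0.149 ] togo [ 0.0008  0.0001 -0.001 ] turn 0.02 F [-0.1 -0.7 -1.5] gap 0.309 q6 1.7 tilt [-5.e-04 -1.e-04 -1.e+00]
```

View pics/scene3c.png

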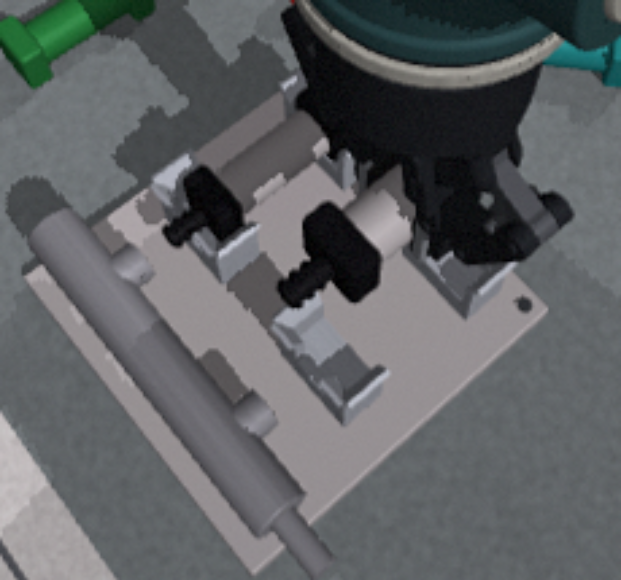

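Run:
```python
from fit import *
for n,y,tcp in(("scene2",.0445-np.pi,(.5525,.1252)),("scene3",.045,(.5522,.1251))):
    C=dict(np.load(n+".npz")); roi=(292,238,338,292)
    for z in (.166,.1686,.171):
        x,e=fit([(C,roi)],[.554,.1255,z,y],fixz=z); print(n,z,x.round(4),round(e,1),"rel",x[:2]-tcp)
    r=render(C,[x[0],x[1],z,x[2]],roi);b=black(C,roi)
    cv2.imwrite(f"pics/f_{n}.png",cv2.resize(np.hstack([(np.dstack([b,r,b])*255).astype(np.uint8),C["image"][roi[1]:roi[3],roi[0]:roi[2]]]),None,fx=5,fy=5,interpolation=0))
```

```text
scene2 0.166 [ 0.5532  0.1294 -3.209 ] 61.8 rel [0.00072837 0.00416604]
scene2 0.1686 [ 0.5537  0.1295 -3.1869] 69.3 rel [0.00121719 0.00428747]
scene2 0.171 [ 0.5548  0.1287 -3.1524] 76.9 rel [0.00230178 0.00354491]
scene3 0.166 [0.5516 0.126  0.021 ] 82.1 rel [-0.00055684  0.00092261]
scene3 0.1686 [0.5527 0.1261 0.0445] 93.3 rel [0.00047939 0.00096073]
scene3 0.171 [0.5524 0.1278 0.0265] 100.0 rel [0.00019447 0.00266917]
```

View pics/f_scene3.png

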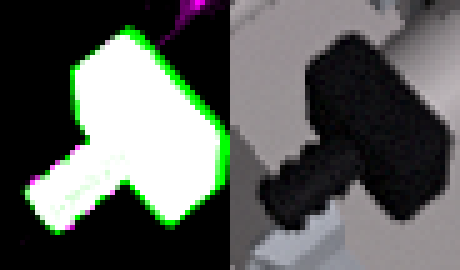

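The grip offset comes out under 1 mm, so the cartridge is centred over its slot with the nose towards the manifold. Lowering in stages.

Emit:
{"op": "apply_moves", "data": {
  "deltas": [
    [[0.001,0,0.005],0],
    [[0.001,0,0.015],0],
    [[0.001,0,0.028],0],
    [[0.001,0,0.042],0],
    [[0.001,0,0.056],0],
    [[0.001,0,0.068],0],
    [[0.001,0,0.078],0],
    [[0.001,0,0.085],0],
    [[0.001,0,0.088],0],
    [[0.001,0,0.088],0],
    [[0.001,0,0.088],0]
  ]
}}

```text
time_s: 9.33
tcp_pos: [0.5536, 0.1252, 0.0617]
tcp_rot: [[0.999, 0.044, 0.0], [0.044, -0.999, 0.0], [0.0, -0.0, -1.0]]
force: [-0.6, -0.6, -0.5]
finger_gap: 0.313
```

```bash
python3 -c "
from h import *
togo([.5527,.1251,.03],np.pi/2+.045-np.pi)
c=imaging.snapshot('scene'); np.savez('scene4.npz',**c)
cv2.imwrite('pics/scene4c.png',cv2.resize(c['image'][170:385,195:425],None,fx=2.7,fy=2.7))
"
```

```text
t 9.33 tcp [0.5536 0.1252 0.0617] togo [-0.0009  0.0001  0.0317] turn -0.07 F [-0.6 -0.6 -0.5] gap 0.313 q6 1.7 tilt [ 5.e-04  1.e-04 -1.e+00]
```

View pics/scene4c.png

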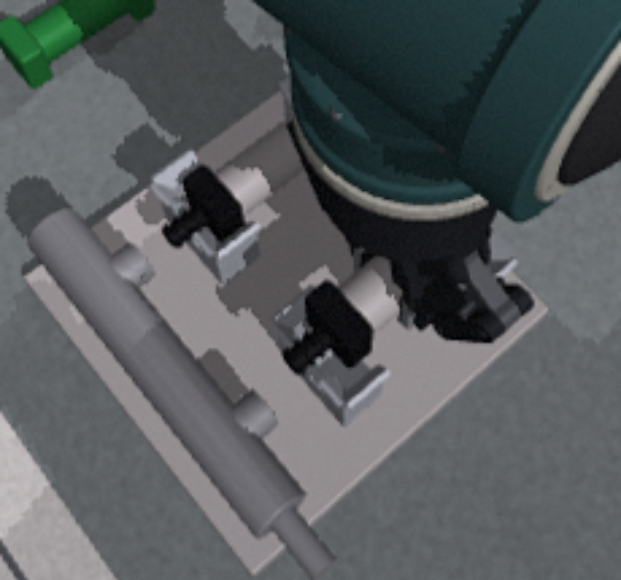

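The cartridge is aligned above the cradle (nose at crop (300,355), over the notch). Final slow descent.

Emit:
{"op": "apply_moves", "data": {
  "deltas": [
    [[-0.001,0,0.003],0],
    [[-0.001,0,0.007],0],
    [[-0.001,0,0.012],0],
    [[-0.001,0,0.017],0],
    [[-0.001,0,0.021],0],
    [[-0.001,0,0.025],0],
    [[-0.001,0,0.027],0],
    [[-0.001,0,0.028],0],
    [[-0.001,0,0.028],0]
  ]
}}

```text
time_s: 10.13
tcp_pos: [0.5523, 0.1251, 0.0331]
tcp_rot: [[0.999, 0.044, -0.0], [0.044, -0.999, -0.0], [-0.0, 0.0, -1.0]]
force: [-0.2, -0.1, -1.4]
finger_gap: 0.309
```

Emit:
{"op": "apply_moves", "data": {
  "deltas": [
    [[0,0,0.001],0],
    [[0,0,0.002],0],
    [[0,0,0.003],0],
    [[0,0,0.003],0],
    [[0,0,0.003],0]
  ]
}}

```text
time_s: 10.55
tcp_pos: [0.5523, 0.1251, 0.0303]
tcp_rot: [[0.999, 0.044, 0.0], [0.044, -0.999, 0.0], [0.0, -0.0, -1.0]]
force: [-0.6, -0.3, -1.1]
finger_gap: 0.312
```

```bash
python3 -c "
from h import *
togo([.5527,.1251,.03],np.pi/2+.045-np.pi)
c=imaging.snapshot('scene'); np.savez('scene5.npz',**c)
cv2.imwrite('pics/scene5c.png',cv2.resize(c['image'][170:385,195:425],None,fx=2.7,fy=2.7))
"
```

```text
t 10.55 tcp [0.5523 0.1251 0.0303] togo [0.0004 0.     0.0003] turn -0.07 F [-0.6 -0.3 -1.1] gap 0.312 q6 1.7 tilt [ 0.  0. -1.]
```

View pics/scene5c.png

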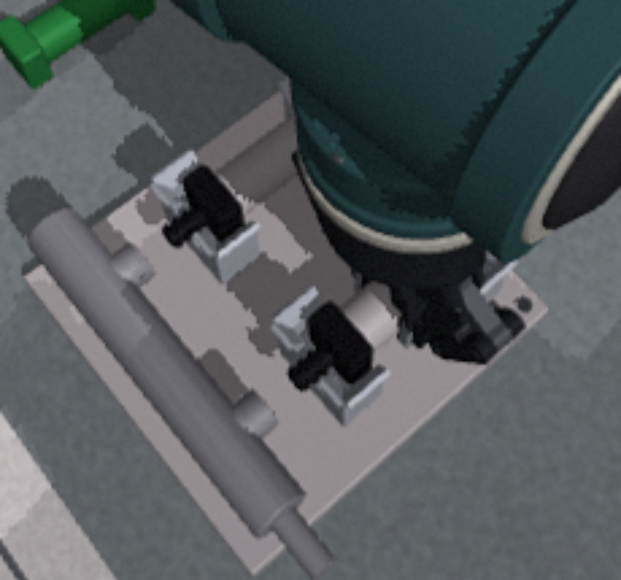

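It's nearly down, but the force shows no contact yet. Continuing in small steps.

Emit:
{"op": "apply_moves", "data": {
  "deltas": [
    [[0,0,0.0005],0],
    [[0,0,0.001],0],
    [[0,0,0.001],0]
  ]
}}

```text
time_s: 10.85
tcp_pos: [0.5524, 0.1251, 0.0298]
tcp_rot: [[0.999, 0.044, 0.0], [0.044, -0.999, 0.0], [0.0, 0.0, -1.0]]
force: [-3.7, -0.5, 5.7]
finger_gap: 0.311
```

Emit:
{"op": "apply_moves", "data": {
  "deltas": [
    [[0,0,0.0005],0],
    [[0,0,0.001],0],
    [[0,0,0.001],0]
  ]
}}

```text
time_s: 11.1
tcp_pos: [0.5525, 0.1252, 0.0298]
tcp_rot: [[0.999, 0.044, 0.0], [0.044, -0.999, 0.0], [0.0, -0.0, -1.0]]
force: [-10.0, -1.5, 17.6]
finger_gap: 0.304
```

Contact at TCP z 0.0298, the same height as at the grasp, so it is seated. I'll back off the 1 mm of preload and open. A full opening spans 114 mm, which was clear on the way in.

Emit:
{"op": "apply_moves", "data": {
  "deltas": [
    [[0,0,-0.001],0],
    [[0,0,-0.001],0]
  ]
}}

```text
time_s: 11.27
tcp_pos: [0.5526, 0.1252, 0.0298]
tcp_rot: [[0.999, 0.044, 0.001], [0.044, -0.999, 0.0], [0.001, -0.0, -1.0]]
force: [-3.6, -0.3, 7.1]
finger_gap: 0.312
```

Emit:
{"op": "apply_moves", "data": {
  "deltas": [
    [[0,0,0],0],
    [[0,0,0],0],
    [[0,0,0],0],
    [[0,0,0],0],
    [[0,0,0],0],
    [[0,0,0],0],
    [[0,0,0],0],
    [[0,0,0],0],
    [[0,0,0],0],
    [[0,0,0],0]
  ],
  "fingers": 1
}}

```text
time_s: 12.1
tcp_pos: [0.5523, 0.1251, 0.0293]
tcp_rot: [[0.999, 0.044, 0.0], [0.044, -0.999, -0.0], [0.0, 0.0, -1.0]]
force: [-0.4, -0.3, 0.3]
finger_gap: 0.998
```

Emit:
{"op": "apply_moves", "data": {
  "deltas": [
    [[0,0,-0.005],0],
    [[0,0,-0.015],0],
    [[0,0,-0.03],0],
    [[0,0,-0.05],0],
    [[0,0,-0.075],0],
    [[0,0,-0.1],0],
    [[0,0,-0.125],0],
    [[0,0,-0.15],0],
    [[0,0,-0.17],0],
    [[0,0,-0.18],0],
    [[0,0,-0.18],0]
  ]
}}

```text
time_s: 13.02
tcp_pos: [0.553, 0.1253, 0.2124]
tcp_rot: [[0.999, 0.044, 0.004], [0.044, -0.999, 0.001], [0.004, -0.001, -1.0]]
force: [-0.2, 0.4, 0.5]
finger_gap: 1.001
```

```bash
python3 -c "
from h import *
togo([.29,.609,.23],np.radians(-64.5))
"
```

```text
t 13.02 tcp [0.553  0.1253 0.2124] togo [-0.2414 -0.4948 -0.0183] turn -22.98 F [-0.2  0.4  0.5] gap 1.001 q6 1.7 tilt [ 3.9e-03  7.0e-04 -1.0e+00]
```

Moving aside to free the top view.

Emit:
{"op": "apply_moves", "data": {
  "deltas": [
    [[-0.01,-0.02,-0.002],0],
    [[-0.025,-0.05,-0.005],0],
    [[-0.04,-0.08,-0.01],0],
    [[-0.055,-0.11,-0.015],0],
    [[-0.07,-0.14,-0.018],0],
    [[-0.085,-0.17,-0.018],0],
    [[-0.1,-0.2,-0.018],0],
    [[-0.115,-0.23,-0.018],0],
    [[-0.13,-0.26,-0.018],0],
    [[-0.145,-0.29,-0.018],0],
    [[-0.155,-0.31,-0.018],0],
    [[-0.165,-0.33,-0.018],0]
  ]
}}

```text
time_s: 14.02
tcp_pos: [0.3716, 0.4487, 0.2257]
tcp_rot: [[0.999, 0.045, -0.001], [0.045, -0.999, -0.001], [-0.001, 0.001, -1.0]]
force: [-0.4, -0.1, 1.0]
finger_gap: 1.003
```

Emit:
{"op": "apply_moves", "data": {
  "deltas": [
    [[-0.01,-0.02,0],0],
    [[-0.025,-0.05,0],0],
    [[-0.04,-0.08,0],0],
    [[-0.055,-0.11,0],0],
    [[-0.065,-0.13,0],0],
    [[-0.07,-0.14,0],0],
    [[-0.07,-0.14,0],0],
    [[-0.07,-0.14,0],0]
  ]
}}

```text
time_s: 14.68
tcp_pos: [0.2969, 0.584, 0.2261]
tcp_rot: [[0.999, 0.044, -0.001], [0.044, -0.999, -0.002], [-0.001, 0.002, -1.0]]
force: [0.1, -0.1, 0.1]
finger_gap: 1.001
```

Run:
```python
from fit import *
s=monitor.read_state();print(s["time_s"],s["tcp_pos"])
T=imaging.snapshot("top");C=imaging.snapshot("scene")
cv2.imwrite("pics/top6.png",T["image"])
cv2.imwrite("pics/both6.png",np.hstack([cv2.resize(T["image"][75:235,180:350],(390,367)),cv2.resize(C["image"][190:385,195:405],(395,367))]))
for nm,x0,rt,rs in [("rev",[.553,.125,.046,.045],(205,115,260,212),(270,235,370,335)),("oth",[.557,.024,.046,.046],(275,112,330,210),(240,190,335,275))]:
    x,e=fit([(T,rt),(C,rs)],x0); print(nm,x.round(4),round(e,1))
```

```text
14.6833 [0.29689046 0.58399188 0.22613907]
rev [0.5521 0.1253 0.0463 0.0431] 537.5
oth [0.5578 0.0244 0.0451 0.0444] 270.4
```

View pics/both6.png

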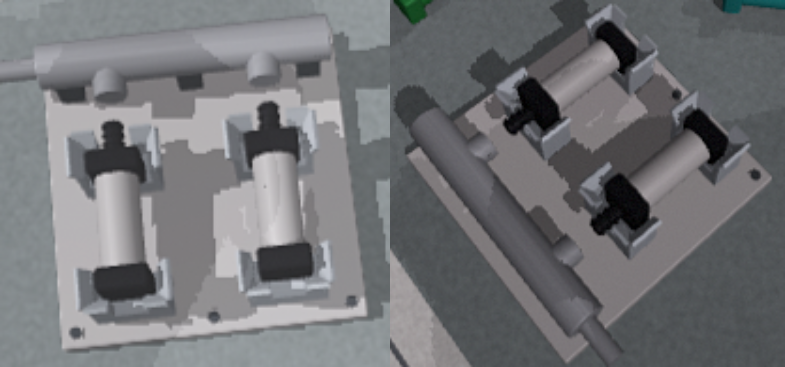

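Both cartridges are seated with noses towards the manifold. The turned one is 1.3 mm from its start at the same height, and the other has not moved.

```bash
python3 -c "
from rig import env
print(env.job_done())"
```

```text
the job is handed in; nothing more can be done
None
```

I gripped the back-to-front cartridge by its barrel, lifted it 120 mm, turned it 180° and lowered it back into its own slot. Contact came at the same tool height as the grasp. I then opened the gripper, moved the arm away and handed the job in at about 15 s. The tool reported no verdict.

The last checks used a fit to both camera views:

| | Turned cartridge | Other cartridge |
|---|---|---|
| Distance from start | about 1.5 mm | under 1 mm |
| Fitted axis height | 46 mm (same as at the start) | 45 mm |
| In line with the rack | within 0.01 rad | within 0.01 rad |
| Nose | towards the manifold | towards the manifold |

- **Disagreement:** the fitted heights are about 3 mm below the nominal 49 mm. They were also about 3 mm low before I moved anything, so I put it down to calibration bias.
- **Weaker fit:** the final fit of the turned cartridge had a higher residual than its first one (538 against 240). I think shadow in the picture window caused it, but I did not check. The pictures show the cartridge fully down.

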